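# Unlock the wine preserver and pick out the fullest cartridge tin by its weight

### The job

The wine preserver needs a fresh gas cartridge from the fullest tin: first turn its lock knob clockwise until it clicks over and stays open. Then heft the three tins one after another from left to right (your left), lifting each a few centimetres clear of the marble for a moment and standing back upright those you do not keep; finish while holding the heaviest one upright and still in the gripper, its underside at least 15 cm above the counter, with the two lighter ones standing on the slab. Leave the corkscrew, stoppers, collar and corks where they are.

Things in the scene. Friction and masses are not known exactly. Their poses are not given: they have to be found in the camera images.
- tin_a: the left one of three identical closed aluminium tins of steel gas cartridges: straight round body and lid 54 mm in diameter up to 93 mm, lid knob 22 mm in diameter, top at 106 mm. Origin: centre of its underside, z up along the tin; yaw means nothing. Each weighs 0.3 to 0.63 kg as it is; which is heaviest changes each time. The two lighter ones weigh under 0.43 kg, the heaviest over 0.53 kg.
- tin_b: the middle one of three identical closed aluminium tins of steel gas cartridges: straight round body and lid 54 mm in diameter up to 93 mm, lid knob 22 mm in diameter, top at 106 mm. Origin: centre of its underside, z up along the tin; yaw means nothing. Each weighs 0.3 to 0.63 kg as it is; which is heaviest changes each time. The two lighter ones weigh under 0.43 kg, the heaviest over 0.53 kg.
- tin_c: the right one of three identical closed aluminium tins of steel gas cartridges: straight round body and lid 54 mm in diameter up to 93 mm, lid knob 22 mm in diameter, top at 106 mm. Origin: centre of its underside, z up along the tin; yaw means nothing. Each weighs 0.3 to 0.63 kg as it is; which is heaviest changes each time. The two lighter ones weigh under 0.43 kg, the heaviest over 0.53 kg.
- slab: fixed white marble slab 340 x 420 x 20 mm (x, y, z). Origin: centre of its underside on the counter; its top lies 20 mm higher. Its x points away from the robot, its y to the robot's left, turned by up to 0.2 rad; the tins' row is at its x = 0 within 18 mm, at its y = +130 (left), 0 and -130 mm (right) within 7 mm.
- preserver: fixed steel base of the wine preserver, 130 x 170 mm, top at 67 mm, standing right of the slab, turned by up to 0.35 rad. Origin: centre of its underside. Towards its +y on top is an empty docking cup 66 mm across and 22 mm high (centre at y = +42 mm), which is not used; the knob is at its y = -40 mm.
- lock_knob (a joint): angle of the preserver's black lock knob: 0 locked (where it starts), grows as the knob turns clockwise seen from above, stop at 1.3 rad. A spring detent with its crest at 0.6 rad (up to 0.15 N m) pushes the knob back to 0 before the crest and on to its other resting place, 1.2 rad, beyond it; let go past the crest it snaps there by itself and stays.
- knob_grip (a point): the knob's grip point, on its upright axis, 92 mm above the counter, at mid-height of its grip bar. The bar is 46 mm long, 14 mm thick and 26 mm high (from 80 to 105 mm above the counter), standing on a disc 50 mm across. Site x lies along the bar, y across it, z up; it turns with the knob.
- corkscrew: chrome lever corkscrew standing on its round base 72 mm across, 206 mm tall, loose on the slab, behind the gap between middle and right tin; origin at the centre of its underside. To be left alone.
- champagne_stopper: champagne stopper with two brass wings, 46 mm wide, 38 mm tall, loose on the slab, behind the gap between left and middle tin; origin at the centre of its underside. To be left alone.
- wine_collar: pewter wine collar, a ring 48 mm across, 22 mm high, loose on the slab, on the robot's side of the tins, left half; origin at the centre of its underside. To be left alone.
- decanter_stopper: glass decanter stopper standing on its head, 48 mm across, 65 mm tall, loose on the slab, on the robot's side of the tins, right half; origin at the centre of its underside. To be left alone.
- cork_1: oak cork standing on end, 24 mm across, 45 mm tall, loose on the slab, in the gap between left and middle tin; origin at the centre of its underside. To be left alone.
- cork_2: oak cork standing on end, 24 mm across, 45 mm tall, loose on the slab, in the gap between middle and right tin; origin at the centre of its underside. To be left alone.
- cork_3: oak cork standing on end, 24 mm across, 45 mm tall, loose on the slab, at the back left of the slab; origin at the centre of its underside. To be left alone.

How it is judged:
By the outcome, as a careful person would: the job done as asked, in the order asked, and still so for the second after the job is handed in, while the arm keeps its last pose, push and grip.
It also fails if it takes over 72 s, if anything falls off the work surface, if the arm or the gripper's body presses on something with over 40 N, if the wrist force passes 120 N, or if a joint passes its speed limit or range.

### The arm

A 6-joint arm with a two-finger parallel gripper is mounted at the origin on the work surface. World frame = base frame: x ahead of the robot, y to its left, z up, the work surface at z = 0. Lengths are in m, angles in rad, forces in N, time in s.
With the tool pointing down it reaches from about 0.325 to 0.75 m from the base axis. Payload 7.6 kg.
Tool frame: the origin (TCP) lies on the centre line of the jaws, within the pads' length; the fingertips stand 22 mm ahead of it and the grasp point (between the pads) lies 3 mm ahead of it; z points along the fingers, y is the line along which they close (so a half turn about z gives the same grasp; the last joint's range is limited). The gripper opens to 85 mm and grips with 20 to 120 N. Pads are 22 mm wide; open, the fingers measure 114 mm over their backs; the gripper's body (76 mm by 85 mm) begins 54 mm behind the grasp point. The pads swing forward as they close: fully open they stand 13 mm farther back than shut.
Start: joints at [-1.351, 0.052, 1.401, -0, 1.689, -0.07], TCP at [0.15, -0.503, 0.253] pointing down, gripper open.
Joint ranges: [-2.9, 2.9], [-0.91, 2.17], [0.12, 2.37], [-1.06, 4.2], [0.26, 2.73], [-2.93, 2.93]. Speed limits (rad/s): [2.57, 2.57, 3.01, 3.14, 3.14, 3.14].

### API

Orientations are given as a unit quaternion [x, y, z, w].
In Python, from plant import * gives the robot as it stands. The module is installed in compiled form; this text tells all that it offers.
- The arm moves only by the tool drive_tool, never from a script. Its argument "increments" is a list of rows, each a list of 5 numbers: the closure, from -1 (fully open) to 1 (shut), then the shift along the tool's x, y, z in a scale on which 1.0 is 0.75 m, then the turn about the tool's z in a scale on which 1.0 is 60 degrees. In form: [[grip, tx, ty, tz, yaw], ...]. A call has 1 to 5 rows; each row is the pose to reach, as a shift and turn from the pose commanded when the call began, along the tool's axes at that moment; what a row does not reach only later rows make up. A row lasts 1/12 s, in which the tool goes at most 41.7 mm and 7.16 degrees, less where a joint would pass 70% of its speed; a pose out of reach is approached as far as the arm can. A shift or turn number past 1, either way, is cut back to 1. A call with a gripper value outside its range is refused whole. The fingers move at their own pace and stop on an object; "newtons" is the grip in N (left out, the last holds). Time passes only in rows, so rows that repeat a pose let the fingers close. It gives the time, the measured TCP pose, the force, the opening and the grip force at its end, in the units of the state.
- observe(): the state, without advancing time (a new reading comes with each control period).
- capture(name): name is "side" or "top" or "wrist"; returns the picture (420x560x3 uint8, red, green, blue); there is no depth.
- camera_info(name): a dict with "intrinsics" (3x3 intrinsics, pixels), "R" (3x3) and "t" (3): a world point X has camera coordinates R X + t. Camera axes: x right, y down, z forward; pixel columns grow to the right and rows downward; lengths in m; the calibration is good to about 2 mm. A picture is of the moment at which its call begins: read the wrist's pose just before it. camera_info takes no time and is no camera call; for the wrist camera it gives the pose at the moment of the call.
- close_job(): hands the job in; it is judged then, once.
The state is a dict: "clock": time; "joints": joint angles; "dq": joint speeds; "joint_torque": joint torques, N m; "eef_pos": TCP position; "tool_rot": TCP orientation; "force": force on the tool from outside, world axes, zero at the start; "ft_torque": the same for the moment, N m; "width": finger opening in m; "grasp_force": force on a finger pad.
Only numpy, scipy, OpenCV 4.12 (cv2) and the standard library are available. Lean on these libraries where they do the work, as an engineer would, in place of code of your own. Each camera call takes 0.05 s, during which the arm holds its last target. There are 200 camera calls.

## Working session

There is one attempt and no reset: what is moved stays moved. The work goes in short steps, Python scripts to look and compute and a tool call to move; the robot and the scene stay as the last step left them, time stands still between calls to the robot, and variables do not carry over. Pictures are saved under pics/ and viewed, at most 10 in all, crops included, and the job is handed in when it is done.

Besides the shell and the picture viewer there is one more tool, called after "Call:" as a command line: name --pt "numbers of a row" for each row, then --argument value for the rest. drive_tool: Moves the arm, as the interface text tells. Its arguments: {"type":"object","properties":{"increments":{"type":"array"},"newtons":{"type":"number"}},"required":["increments"]}

```bash
mkdir -p pics
python3 - <<'E'
from plant import *
import cv2,numpy as np
o=observe();print({k:np.round(v,3).tolist() for k,v in o.items()})
for n in("top","side"):
    im=capture(n);cv2.imwrite(f"pics/{n}0.png",im[:,:,::-1])
    c=camera_info(n);print(n,{k:np.round(v,4).tolist() for k,v in c.items()})
E
```

```text
{'clock': 0.0, 'joints': [-1.351, 0.053, 1.402, 0.0, 1.689, -0.07], 'dq': [0.0, -0.0, 0.002, 0.0, 0.0, -0.001], 'joint_torque': [0.001, -38.167, -36.019, -0.0, 0.006, -0.0], 'eef_pos': [0.15, -0.503, 0.252], 'tool_rot': [0.99, 0.144, -0.0, -0.001], 'force': [-0.106, -0.091, 1.072], 'ft_torque': [-0.005, 0.022, -0.013], 'grasp_force': 0.0, 'width': 0.085}
top {'intrinsics': [[452.4359, 0.0, 279.9531], [0.0, 452.4359, 214.3744], [0.0, 0.0, 1.0]], 'R': [[-0.0058, -0.9999, 0.0143], [-0.998, 0.0049, -0.0626], [0.0625, -0.0146, -0.9979]], 't': [-0.043, 0.5451, 1.0264]}
side {'intrinsics': [[527.7415, 0.0, 286.71], [0.0, 527.7415, 208.8218], [0.0, 0.0, 1.0]], 'R': [[-0.8508, -0.5255, -0.0099], [-0.2895, 0.4844, -0.8256], [0.4386, -0.6995, -0.5642]], 't': [0.4554, 0.2555, 0.8655]}
```

View pics/top0.png

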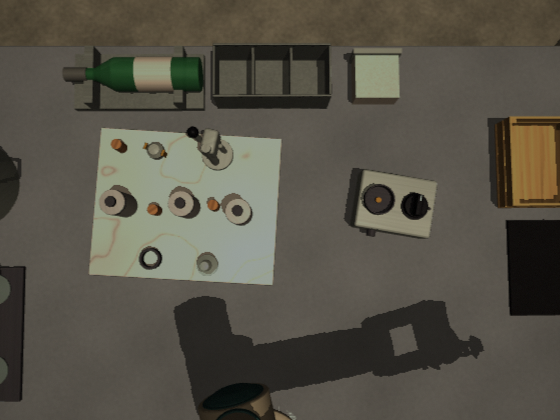

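View pics/side0.png

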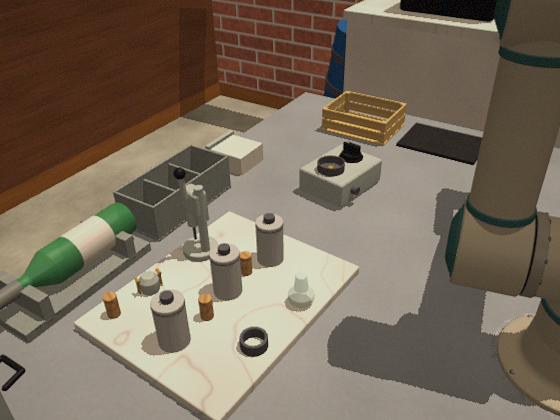

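The top view shows the tin knobs near (113,203), (180,204) and (237,211), and the lock knob near (415,206). I'll enlarge crops of both views to read these off more exactly.

Run:
```python
import cv2,numpy as np
t=cv2.imread("pics/top0.png");s=cv2.imread("pics/side0.png")
def crop(im,x,y,w,h,k):
    c=cv2.resize(im[y:y+h,x:x+w],None,fx=k,fy=k,interpolation=cv2.INTER_CUBIC)
    c=cv2.convertScaleAbs(c,alpha=1.5,beta=15)
    for u in range(-(-x//10)*10,x+w,10):
        cv2.line(c,((u-x)*k,0),((u-x)*k,6 if u%50 else 16),(0,255,255),1)
        if u%20==0: cv2.putText(c,str(u),((u-x)*k+1,16),0,.35,(0,255,255))
    for v in range(-(-y//10)*10,y+h,10):
        cv2.line(c,(0,(v-y)*k),(6,(v-y)*k),(0,255,255),1)
        cv2.putText(c,str(v),(8,(v-y)*k+4),0,.35,(0,255,255))
    return c
a=crop(t,90,180,160,60,5); b=crop(t,350,165,90,75,4)
d=crop(s,295,130,90,75,4)
row=np.hstack([b,d])
out=np.zeros((600,800,3),np.uint8);out[:300,:800]=a;out[300:600,:720]=row
cv2.imwrite("pics/m1.png",out)
cv2.imwrite("pics/m2.png",crop(s,140,205,160,150,4)[:600,:800])
```

```text
(no output)
```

View pics/m1.png

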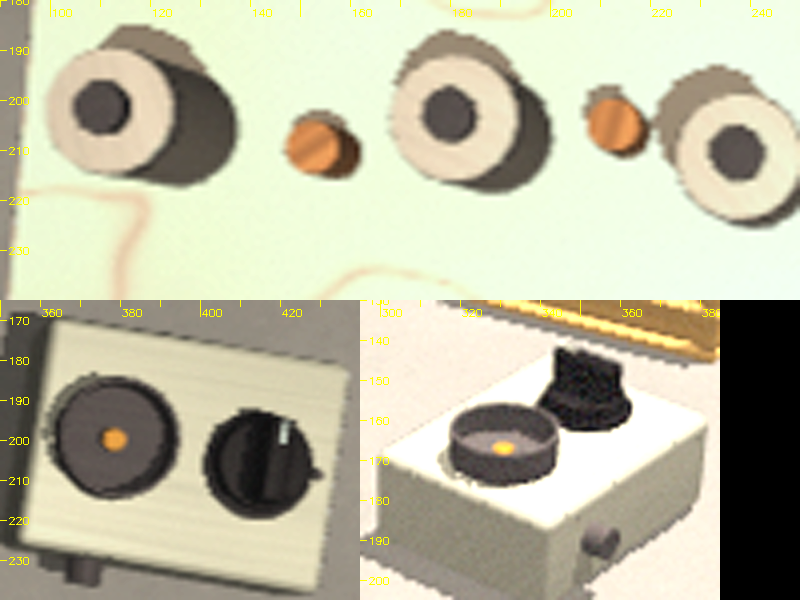

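View pics/m2.png

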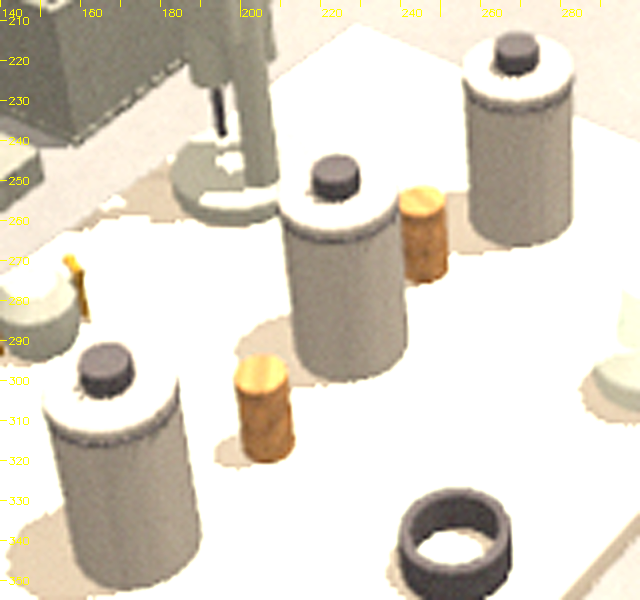

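Readings, top then side:
- **Tin knob tops:** a (110.2,201.4) and (166.7,294.2), b (179.6,202.6) and (224.2,247.5), c (237.2,210.6) and (269.2,216.2).
- **Lock knob:** near (414.5,206) and (352,144), but its bar direction is unclear, so I'll add a wrist view.

```bash
cat > h.py <<'E'
from plant import *
import cv2,numpy as np
def P(c): return np.array(c["intrinsics"])@np.c_[np.array(c["R"]),np.array(c["t"])]
def tri(c1,p1,c2,p2):
    X=cv2.triangulatePoints(P(c1),P(c2),np.array(p1,float).reshape(2,1),np.array(p2,float).reshape(2,1))[:,0]
    return X[:3]/X[3]
def atz(c,p,z):
    M=P(c);H=np.c_[M[:,0],M[:,1],M[:,2]*z+M[:,3]]
    v=np.linalg.solve(H,[p[0],p[1],1]);return v[:2]/v[2]
def proj(c,X):
    v=P(c)@np.r_[X,1];return v[:2]/v[2]
E
python3 - <<'E'
from h import *
t,s=camera_info("top"),camera_info("side")
for n,a,b,z in(("a",(110.2,201.4),(166.7,294.2),.126),("b",(179.6,202.6),(224.2,247.5),.126),("c",(237.2,210.6),(269.2,216.2),.126),("knob",(415.5,205),(352,145),.105)):
    X=tri(t,a,s,b);print(n,X.round(4),atz(t,a,z).round(4),atz(s,b,z).round(4),proj(t,X)-a)
print("disc",atz(t,(414.5,206),.075))
# others by known heights
for n,p,z in(("cork1",(152.3,209.3),.065),("cork2",(212.8,205.2),.065),("collar",(150,258),.042),("dec",(206,262),.08),("cupc",(378.5,199.5),.07)): print(n,atz(t,p,z).round(4))
o=observe();print(o["eef_pos"],o["tool_rot"])
w=camera_info("wrist");im=capture("wrist");np.savez("w0.npz",**w)
cv2.imwrite("pics/w0.png",cv2.convertScaleAbs(im[:,:,::-1],alpha=1.5,beta=15))
E
```

```text
a [0.5668 0.3049 0.1271] [0.5665 0.305 ] [0.568  0.3042] [-0.10985947 -0.16109289]
b [0.5631 0.1625 0.125 ] [0.5634 0.1625] [0.5619 0.1633] [0.12224704 0.19419765]
c [0.5461 0.0437 0.1267] [0.5463 0.0439] [0.5465 0.0428] [0.04758326 0.08102962]
knob [ 0.5555 -0.3333  0.107 ] [ 0.5579 -0.3328] [ 0.5555 -0.3377] [0.51767442 1.03104088]
disc [ 0.55816478 -0.3400876 ]
cork1 [0.5544 0.2348]
cork2 [0.5628 0.1023]
collar [0.4473 0.2448]
dec [0.4392 0.1145]
cupc [ 0.5733 -0.2624]
[ 0.15001611 -0.50286311  0.2525682 ] [ 9.89516223e-01  1.44420094e-01 -4.93377807e-05 -6.91318753e-04]
```

View pics/w0.png

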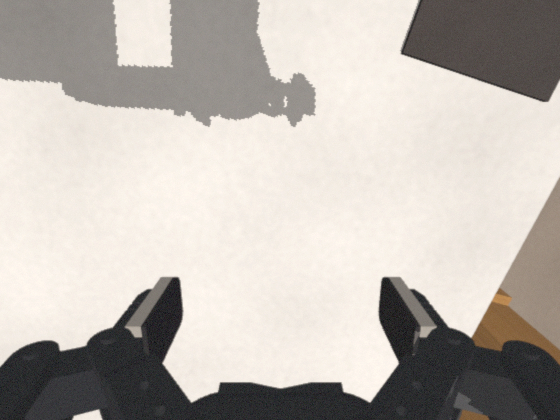

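The wrist view shows only counter and fingers. The triangulated tin tops come out at 0.125–0.127 (expected 0.126), and the knob top at 0.107 (expected 0.105), so they agree. I'll move towards the knob to see it with the wrist camera.

The rows are not in the units I measure in: shifts go in shares of 0.75 m and turns go in shares of 60 degrees. I convert before sending: 0.205 m is 0.2733, 0.164 m is 0.2187.

Call:
drive_tool --pt "-1 0.0547 -0.0053 0 0" --pt "-1 0.1093 -0.0107 0 0" --pt "-1 0.164 -0.016 0 0" --pt "-1 0.2187 -0.0213 0 0" --pt "-1 0.2733 -0.0267 0 0" --newtons 40

```text
clock: 0.57
eef_pos: [0.3423, -0.4243, 0.2531]
tool_rot: [0.99, 0.144, -0.0, -0.0]
force: [0.2, -1.2, -0.5]
width: 0.0854
grasp_force: 0.0
```

Scaled: 0.16 m is 0.2133, 0.12 m is 0.16.

Call:
drive_tool --pt "-1 0.0533 -0.0067 0 0" --pt "-1 0.1067 -0.0133 0 0" --pt "-1 0.16 -0.0213 0 0" --pt "-1 0.2133 -0.0293 0 0" --pt "-1 0.2133 -0.0293 0 0"

```text
clock: 0.98
eef_pos: [0.4927, -0.3545, 0.2518]
tool_rot: [0.989, 0.148, 0.0, -0.001]
force: [0.4, -0.1, -1.0]
width: 0.0856
grasp_force: 0.0
```

Run:
```python
from h import *
o=observe();print(o["clock"],o["eef_pos"],o["tool_rot"],o["force"])
w=camera_info("wrist");im=capture("wrist");np.savez("w1.npz",**w)
print(proj(w,[.557,-.338,.105]))
cv2.imwrite("pics/w1.png",cv2.convertScaleAbs(im[:,:,::-1],alpha=2.2,beta=30))
```

```text
0.9833 [ 0.49271473 -0.35446802  0.25181562] [ 9.89042275e-01  1.47627116e-01  3.03222905e-04 -1.23298446e-03] [ 0.41610343 -0.05100175 -0.98276681]
[284.71103119 121.54354951]
```

View pics/w1.png

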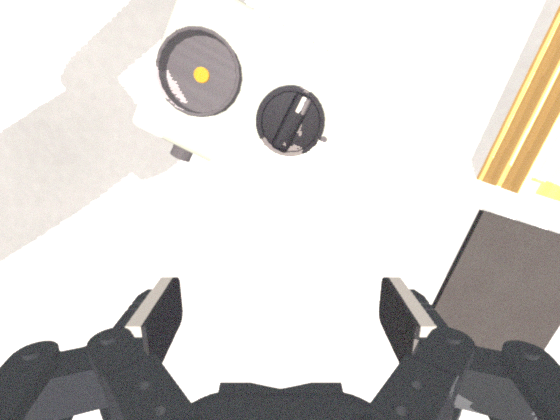

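The bar runs from about (281,147) to (304,96), with a white mark at the far end, and is centred near (291,121). I'll convert that to world coordinates.

Run:
```python
from h import *
w=dict(np.load("w1.npz"));t=camera_info("top")
a,b=atz(w,(279,149),.105),atz(w,(304,95),.105);print(a,b,np.degrees(np.arctan2(*(b-a)[::-1])),np.linalg.norm(b-a))
print("disc",atz(w,(291,121),.079), "bar c",atz(w,(291.5,122),.105))
print("tri disc",tri(w,(291,121),t,(414.5,206)))
im=cv2.imread("pics/w1.png")[75:175,235:345]
cv2.imwrite("pics/w1c.png",cv2.convertScaleAbs(cv2.resize(im,None,fx=5,fy=5,interpolation=cv2.INTER_CUBIC),alpha=1.3))
```

```text
[ 0.53592712 -0.33986334] [ 0.57947355 -0.34611957] -8.175632694709394 0.043993543456024325
disc [ 0.55834516 -0.34338555] bar c [ 0.55819919 -0.34306313]
tri disc [ 0.55868766 -0.34369774  0.06390085]
```

View pics/w1c.png

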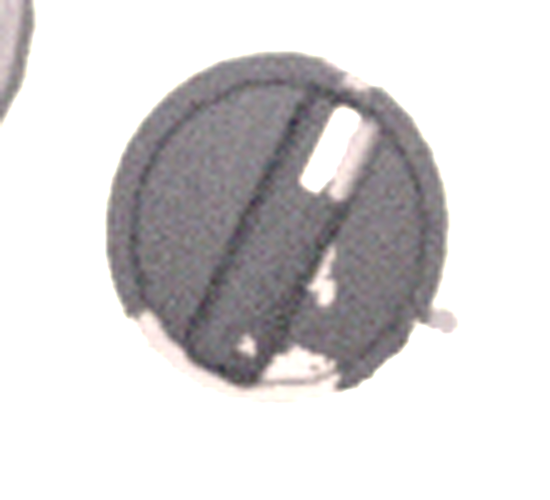

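Scaled: 0.08 m is 0.1067, 0.0066 m is 0.0088, 25.5 degrees is 0.425.

Call:
drive_tool --pt "-1 0.0267 0.0027 0.0133 0.1083" --pt "-1 0.0533 0.0053 0.04 0.2167" --pt "-1 0.088 0.0088 0.0667 0.325" --pt "-1 0.088 0.0088 0.1067 0.425" --pt "-1 0.088 0.0088 0.1067 0.425"

```text
clock: 1.45
eef_pos: [0.5508, -0.3449, 0.1656]
tool_rot: [0.997, -0.079, -0.005, -0.003]
force: [-0.2, 0.6, -1.9]
width: 0.0851
grasp_force: 0.0
```

Call:
drive_tool --pt "-1 0 0 0 0" --pt "-1 0 0 0 0"

```text
clock: 1.62
eef_pos: [0.5524, -0.3471, 0.1753]
tool_rot: [0.997, -0.077, 0.001, 0.001]
force: [0.2, 0.1, 0.3]
width: 0.0856
grasp_force: 0.0
```

```bash
cat >> h.py <<'E'
def go(x,y,z,head=None):
    "needed tool-frame shift to reach world point x,y,z and heading (deg)"
    o=observe();q=o["tool_rot"];p=np.array(o["eef_pos"])
    from scipy.spatial.transform import Rotation as R
    M=R.from_quat(q).as_matrix();h=np.degrees(np.arctan2(M[1,0],M[0,0]))
    print("t",o["clock"],"p",p.round(4),"head",h.round(2),"z",M[:,2].round(3),"shift",(M.T@(np.array([x,y,z])-p)).round(4),"yaw",None if head is None else round(h-head,2),"j",np.round(o["joints"],2),"F",np.round(o["force"],1),"w",o["width"],"g",o["grasp_force"])
E
python3 -c "
from h import *
go(.558,-.3415,.107,-8.5)"
```

```text
t 1.6167 p [ 0.5524 -0.3471  0.1753] head -8.79 z [ 0.001 -0.001 -1.   ] shift [ 0.0045 -0.0064  0.0683] yaw -0.29 j [-0.62  0.44  1.1  -0.    1.6   1.11] F [0.2 0.1 0.3] w 0.08555067263892617 g 0.0
```

Scaled: 0.068 m is 0.0907, -0.0064 m is -0.0085.

Call:
drive_tool --pt "-1 0.006 -0.0085 0.0267 0" --pt "-1 0.006 -0.0085 0.0533 0" --pt "-1 0.006 -0.0085 0.0733 0" --pt "-1 0.006 -0.0085 0.0867 0" --pt "-1 0.006 -0.0085 0.0907 0"

```text
clock: 2.03
eef_pos: [0.5579, -0.341, 0.1055]
tool_rot: [0.997, -0.077, 0.0, 0.0]
force: [-0.3, -0.3, -0.2]
width: 0.0856
grasp_force: 0.0
```

Call:
drive_tool --pt "-1 0 0 0 0" --pt "-1 0 0 0 0"

```text
clock: 2.2
eef_pos: [0.5588, -0.3411, 0.1074]
tool_rot: [0.997, -0.077, 0.001, 0.001]
force: [0.2, 0.2, 0.4]
width: 0.0851
grasp_force: 0.0
```

```bash
python3 -c "
from h import *
go(.558,-.3415,.107,-8.5)"
```

```text
t 2.2 p [ 0.5588 -0.3411  0.1074] head -8.89 z [ 0.002 -0.002 -1.   ] shift [-0.0007  0.0005  0.0004] yaw -0.39 j [-0.6   0.5   1.16 -0.    1.48  1.12] F [0.2 0.2 0.4] w 0.08514604873854803 g 0.0
```

Positioned. Next I'll close gently on the bar.

Call:
drive_tool --pt "0.4 0 0 0 0" --pt "0.5 0 0 0 0" --pt "0.6 0 0 0 0" --pt "0.8 0 0 0 0" --pt "1 0 0 0 0" --newtons 30

```text
clock: 2.62
eef_pos: [0.5585, -0.3404, 0.1055]
tool_rot: [0.997, -0.078, 0.0, 0.0]
force: [0.3, -0.9, 0.3]
width: 0.0254
grasp_force: 0.0
```

Call:
drive_tool --pt "1 0 0 0 0" --pt "1 0 0 0 0" --pt "1 0 0 0 0" --pt "1 0 0 0 0" --pt "1 0 0 0 0"

```text
clock: 3.03
eef_pos: [0.5582, -0.3418, 0.1057]
tool_rot: [0.997, -0.078, 0.0, 0.001]
force: [-0.8, -5.4, 1.0]
width: 0.0132
grasp_force: 35.6
```

Scaled: 0.001 m is 0.0013, 25 degrees is 0.4167.

Call:
drive_tool --pt "1 0 0.0013 0 0.0833" --pt "1 0 0.0013 0 0.1667" --pt "1 0 0.0013 0 0.25" --pt "1 0 0.0013 0 0.3333" --pt "1 0 0.0013 0 0.4167"

```text
clock: 3.45
eef_pos: [0.5585, -0.3413, 0.1057]
tool_rot: [0.956, -0.293, 0.0, -0.0]
force: [0.1, 1.0, 1.2]
width: 0.0133
grasp_force: 35.2
```

Scaled: 25 degrees is 0.4167.

Call:
drive_tool --pt "1 0 0 0 0.0833" --pt "1 0 0 0 0.1667" --pt "1 0 0 0 0.25" --pt "1 0 0 0 0.3333" --pt "1 0 0 0 0.4167"

```text
clock: 3.87
eef_pos: [0.5589, -0.3409, 0.1057]
tool_rot: [0.87, -0.493, 0.001, -0.001]
force: [2.0, 3.5, 0.9]
width: 0.0133
grasp_force: 35.2
```

Scaled: 15 degrees is 0.25.

Call:
drive_tool --pt "1 0 0 0 0.0833" --pt "1 0 0 0 0.1667" --pt "1 0 0 0 0.25" --pt "1 0 0 0 0.25" --pt "1 0 0 0 0.25"

```text
clock: 4.28
eef_pos: [0.5593, -0.3408, 0.1057]
tool_rot: [0.8, -0.6, 0.001, -0.001]
force: [4.9, 2.5, -0.0]
width: 0.0132
grasp_force: 35.0
```

```bash
python3 -c "
from h import *
go(.558,-.3415,.107,-8.5);print(observe()['ft_torque'])"
```

```text
t 4.2833 p [ 0.5593 -0.3408  0.1057] head -73.71 z [ 0.002  0.    -1.   ] shift [ 0.0003  0.0014 -0.0013] yaw -65.21 j [-0.6   0.5   1.16  0.    1.48  2.25] F [ 4.9  2.5 -0. ] w 0.013216885959033656 g 35.01060247421265
[ 0.40185334 -1.03434499 -0.07698604]
```

Turned 65°. I'll release, back off upward and check from above.

Scaled: -0.04 m is -0.0533, -0.01 m is -0.0133.

Call:
drive_tool --pt "-0.5 0 0 0 0" --pt "-0.5 0 0 0 0" --pt "-0.5 0 0 0 0" --pt "-0.5 0 0 -0.0133 0" --pt "-0.5 0 0 -0.0533 0"

```text
clock: 4.7
eef_pos: [0.5561, -0.3403, 0.1406]
tool_rot: [0.799, -0.601, -0.005, 0.0]
force: [-0.2, 0.6, -0.8]
width: 0.064
grasp_force: 0.0
```

Scaled: -0.13 m is -0.1733, -0.12 m is -0.16, -35 degrees is -0.5833.

Call:
drive_tool --pt "-0.5 0 0 -0.0533 -0.1167" --pt "-0.5 0 0 -0.1067 -0.2333" --pt "-1 0 0 -0.16 -0.35" --pt "-1 0 0 -0.1733 -0.4667" --pt "-1 0 0 -0.1733 -0.5833"

```text
clock: 5.12
eef_pos: [0.5589, -0.3422, 0.2825]
tool_rot: [0.944, -0.33, 0.005, 0.002]
force: [0.3, -0.3, 0.4]
width: 0.086
grasp_force: 0.0
```

Run:
```python
from h import *
go(.5464,.0437,.27,0)
go(.5668,.3049,.27,0)
im=capture("top")[165:240,350:450,::-1]
im2=capture("wrist")[:,:,::-1]
A=cv2.convertScaleAbs(cv2.resize(im,None,fx=4,fy=4,interpolation=cv2.INTER_CUBIC),alpha=2,beta=20)
B=cv2.convertScaleAbs(cv2.resize(im2,(400,300)),alpha=2,beta=20)
cv2.imwrite("pics/k2.png",np.hstack([A,B]))
```

```text
t 5.1167 p [ 0.5589 -0.3422  0.2825] head -38.53 z [ 0.008 -0.006 -1.   ] shift [-0.2503 -0.294   0.01  ] yaw -38.53 j [-0.61  0.42  0.91 -0.    1.8   1.64] F [ 0.3 -0.3  0.4] w 0.08596733168249139 g 0.0
t 5.1167 p [ 0.5589 -0.3422  0.2825] head -38.53 z [ 0.008 -0.006 -1.   ] shift [-0.397  -0.5111  0.0086] yaw -38.53 j [-0.61  0.42  0.91 -0.    1.8   1.64] F [ 0.3 -0.3  0.4] w 0.08596733168249139 g 0.0
```

View pics/k2.png

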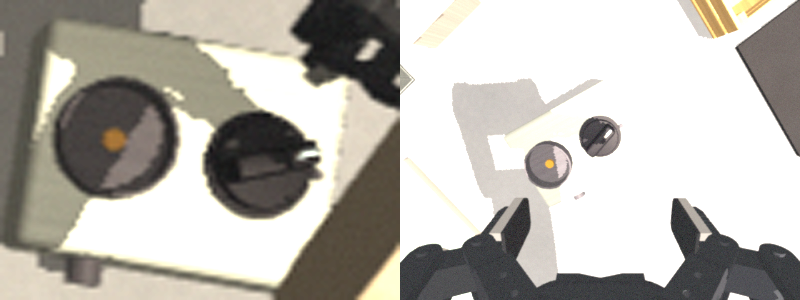

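The knob has gone over: the white mark now points right, about 70° clockwise from before. Next is tin_a.

Scaled: -0.155 m is -0.2067, -0.124 m is -0.1653, -34.5 degrees is -0.575.

Call:
drive_tool --pt "-1 -0.032 -0.0413 0 -0.1167" --pt "-1 -0.064 -0.0827 0 -0.2333" --pt "-1 -0.096 -0.124 0 -0.35" --pt "-1 -0.128 -0.1653 0 -0.4667" --pt "-1 -0.16 -0.2067 0 -0.575"

```text
clock: 5.63
eef_pos: [0.5614, -0.1437, 0.2745]
tool_rot: [0.999, -0.038, -0.001, -0.0]
force: [0.4, 0.9, -0.2]
width: 0.0857
grasp_force: 0.0
```

Scaled: -0.2 m is -0.2667, -0.16 m is -0.2133.

Call:
drive_tool --pt "-1 -0.004 -0.0533 0 0" --pt "-1 -0.008 -0.1067 0 0" --pt "-1 -0.012 -0.16 0 0" --pt "-1 -0.016 -0.2133 0 0" --pt "-1 -0.0187 -0.2667 0 0"

```text
clock: 6.05
eef_pos: [0.5627, 0.0568, 0.2748]
tool_rot: [0.999, -0.041, -0.001, 0.0]
force: [2.2, -1.0, 0.2]
width: 0.0852
grasp_force: 0.0
```

Call:
drive_tool --pt "-1 -0.004 -0.0533 0 0" --pt "-1 -0.008 -0.1067 0 0" --pt "-1 -0.012 -0.16 0 0" --pt "-1 -0.016 -0.2133 0 0" --pt "-1 -0.0187 -0.2133 0 0"

```text
clock: 6.47
eef_pos: [0.5604, 0.2217, 0.2738]
tool_rot: [0.999, -0.037, -0.001, -0.0]
force: [-0.1, -0.9, -0.3]
width: 0.0853
grasp_force: 0.0
```

Call:
drive_tool --pt "-1 0 0 0 0" --pt "-1 0 0 0 0"

```text
clock: 6.63
eef_pos: [0.5617, 0.2152, 0.2747]
tool_rot: [0.999, -0.039, -0.001, 0.001]
force: [0.4, 0.4, 0.1]
width: 0.0857
grasp_force: 0.0
```

Run:
```python
from h import *
go(.5668,.3047,.09,-4)
t=camera_info("top")
for n,p,z in(("cs",(218,155),.025),("cs handle",(192,132),.2),("champ",(155,150),.04)): print(n,atz(t,p,z).round(4))
```

```text
t 6.6333 p [0.5617 0.2152 0.2747] head -4.52 z [-0.001 -0.001 -1.   ] shift [-0.0017 -0.0898  0.1846] yaw -0.52 j [ 0.3   0.27  1.12 -0.    1.76  1.95] F [0.4 0.4 0.1] w 0.08573548192291153 g 0.0
cs [0.6822 0.0961]
cs handle [0.6926 0.1246]
champ [0.6911 0.2369]
```

Scaled: -0.09 m is -0.12, -0.001 m is -0.0013.

Call:
drive_tool --pt "-1 0 -0.0467 0 0" --pt "-1 -0.0013 -0.0867 0 0" --pt "-1 -0.0027 -0.12 0.0267 0" --pt "-1 -0.0027 -0.12 0.0733 0" --pt "-1 -0.0027 -0.12 0.12 0"

```text
clock: 7.05
eef_pos: [0.5675, 0.3053, 0.1853]
tool_rot: [0.999, -0.039, 0.001, -0.0]
force: [-0.2, 0.1, -0.0]
width: 0.0853
grasp_force: 0.0
```

Scaled: 0.03 m is 0.04, 0.02 m is 0.0267.

Call:
drive_tool --pt "-1 0 0 0.0267 0" --pt "-1 0 0 0.04 0" --pt "-1 0 0 0.04 0"

```text
clock: 7.3
eef_pos: [0.5663, 0.3036, 0.1524]
tool_rot: [0.999, -0.04, -0.002, 0.001]
force: [0.0, -0.3, -1.2]
width: 0.0854
grasp_force: 0.0
```

Run:
```python
from h import *
go(.5668,.3047,.09,-4)
```

```text
t 7.3 p [0.5663 0.3036 0.1524] head -4.57 z [-0.005 -0.003 -1.   ] shift [ 0.0007 -0.0013  0.0624] yaw -0.57 j [ 0.43  0.44  1.15 -0.    1.56  2.09] F [ 0.  -0.3 -1.2] w 0.0853904116990619 g 0.0
```

Scaled: 0.062 m is 0.0827, 0.04 m is 0.0533.

Call:
drive_tool --pt "-1 0.0013 -0.0013 0.0267 0" --pt "-1 0.0013 -0.0013 0.0533 0" --pt "-1 0.0013 -0.0013 0.0733 0" --pt "-1 0.0013 -0.0013 0.0827 0" --pt "-1 0.0013 -0.0013 0.0827 0"

```text
clock: 7.72
eef_pos: [0.5681, 0.3057, 0.0933]
tool_rot: [0.999, -0.039, -0.0, 0.0]
force: [0.1, 0.3, -0.6]
width: 0.0857
grasp_force: 0.0
```

Call:
drive_tool --pt "0 0 0 0 0" --pt "0.2 0 0 0 0" --pt "0.5 0 0 0 0" --pt "1 0 0 0 0" --pt "1 0 0 0 0" --newtons 50

```text
clock: 8.13
eef_pos: [0.5688, 0.3066, 0.0956]
tool_rot: [0.999, -0.038, 0.002, -0.001]
force: [-0.4, -2.1, 6.1]
width: 0.0525
grasp_force: 52.7
```

Call:
drive_tool --pt "1 0 0 0 0" --pt "1 0 0 0 0" --pt "1 0 0 0 0"

```text
clock: 8.38
eef_pos: [0.5687, 0.3066, 0.0956]
tool_rot: [0.999, -0.038, 0.002, -0.0]
force: [-0.6, -2.0, 5.8]
width: 0.0526
grasp_force: 52.7
```

Scaled: -0.05 m is -0.0667, -0.045 m is -0.06.

Call:
drive_tool --pt "1 0 0 -0.0133 0" --pt "1 0 0 -0.0333 0" --pt "1 0 0 -0.06 0" --pt "1 0 0 -0.0667 0" --pt "1 0 0 -0.0667 0"

```text
clock: 8.8
eef_pos: [0.5685, 0.3069, 0.1452]
tool_rot: [0.999, -0.038, 0.001, -0.001]
force: [0.1, 0.8, -5.9]
width: 0.053
grasp_force: 54.0
```

Call:
drive_tool --pt "1 0 0 0 0" --pt "1 0 0 0 0" --pt "1 0 0 0 0" --pt "1 0 0 0 0" --pt "1 0 0 0 0"

```text
clock: 9.22
eef_pos: [0.5676, 0.3064, 0.1424]
tool_rot: [0.999, -0.038, -0.001, 0.0]
force: [-0.3, -0.2, -4.8]
width: 0.0527
grasp_force: 53.9
```

Call:
drive_tool --pt "1 0 0 0 0" --pt "1 0 0 0 0" --pt "1 0 0 0 0"

```text
clock: 9.47
eef_pos: [0.5678, 0.3065, 0.1432]
tool_rot: [0.999, -0.038, -0.0, 0.0]
force: [-0.1, 0.0, -4.6]
width: 0.0526
grasp_force: 53.9
```

Call:
drive_tool --pt "1 0 0 0 0" --pt "1 0 0 0 0"

```text
clock: 9.63
eef_pos: [0.5678, 0.3065, 0.1433]
tool_rot: [0.999, -0.038, 0.0, 0.0]
force: [-0.9, 0.4, -5.6]
width: 0.0524
grasp_force: 53.9
```

Run:
```python
from h import *
go(.5668,.3047,.095,-4)
print(observe()["joint_torque"])
```

```text
t 9.6333 p [0.5678 0.3065 0.1433] head -4.4 z [ 0. -0. -1.] shift [-0.0009  0.0019  0.0483] yaw -0.4 j [ 0.44  0.45  1.16 -0.    1.54  2.09] F [-0.9  0.4 -5.6] w 0.05236993496451978 g 53.93982445355505
[-1.38627423e-03 -5.61867392e+01 -3.78545880e+01 -1.01169855e-03
  1.57437407e-03 -3.09616644e-05]
```

```bash
cat >> h.py <<'E'
def weigh(n=12):
    F=[];T=[]
    for _ in range(n):
        capture("top");o=observe();F.append(o["force"][2]);T.append(o["joint_torque"])
    T=np.array(T);p=o["eef_pos"]
    print("Fz",np.mean(F),"sd",np.std(F),"T",T.mean(0)[1:3],T.std(0)[1:3],"p",np.round(p,4),"w",o["width"],o["clock"])
E
python3 -c "
from h import *
weigh()"
```

```text
Fz -5.634752991864083 sd 0.34152076715561136 T [-56.21036917 -37.86628842] [0.00489239 0.00216959] p [0.5678 0.3065 0.1432] w 0.05243679333588521 10.2333
```

Tin_a reads about 5.6 N. I'll lower it, release, and weigh the empty gripper at the same height as a baseline.

Scaled: 0.0475 m is 0.0633, 0.045 m is 0.06.

Call:
drive_tool --pt "1 0 0 0.02 0" --pt "1 0 0 0.04 0" --pt "1 0 0 0.0533 0" --pt "1 0 0 0.06 0" --pt "1 0 0 0.0633 0"

```text
clock: 10.65
eef_pos: [0.5677, 0.3063, 0.0957]
tool_rot: [0.999, -0.038, -0.0, 0.0]
force: [-5.1, -3.2, 6.6]
width: 0.0528
grasp_force: 54.9
```

Call:
drive_tool --pt "1 0 0 0 0" --pt "1 0 0 0 0" --pt "1 0 0 0 0"

```text
clock: 10.9
eef_pos: [0.5681, 0.3067, 0.0964]
tool_rot: [0.999, -0.038, 0.001, -0.0]
force: [-0.9, 0.7, -5.6]
width: 0.0526
grasp_force: 53.9
```

Scaled: 0.0014 m is 0.0019, 0.0007 m is 0.0009.

Call:
drive_tool --pt "1 0 0 0.0009 0" --pt "1 0 0 0.0019 0" --pt "1 0 0 0.0019 0" --pt "1 0 0 0.0019 0"

```text
clock: 11.23
eef_pos: [0.5682, 0.3066, 0.0956]
tool_rot: [0.999, -0.038, 0.001, -0.0]
force: [-2.8, -1.1, 3.8]
width: 0.0527
grasp_force: 54.4
```

Contact. I'll release, then go up and across to tin_b.

Call:
drive_tool --pt "0 0 0 0 0" --pt "-1 0 0 0 0" --pt "-1 0 0 0 0" --pt "-1 0 0 0 0" --pt "-1 0 0 0 0"

```text
clock: 11.65
eef_pos: [0.5679, 0.3065, 0.0942]
tool_rot: [0.999, -0.038, 0.0, 0.0]
force: [0.9, -0.3, -1.2]
width: 0.0853
grasp_force: 0.0
```

Scaled: -0.046 m is -0.0613, -0.02 m is -0.0267.

Call:
drive_tool --pt "-1 0 0 -0.0267 0" --pt "-1 0 0 -0.0613 0" --pt "-1 0 0 -0.0613 0" --pt "-1 0 0 -0.0613 0" --pt "-1 0 0 -0.0613 0"

```text
clock: 12.07
eef_pos: [0.5677, 0.3064, 0.1397]
tool_rot: [0.999, -0.038, -0.0, 0.0]
force: [0.5, -0.3, -1.2]
width: 0.0852
grasp_force: 0.0
```

```bash
python3 -c "
from h import *
weigh(8)
go(.563,.1633,.16,-4)"
```

```text
Fz 0.03916290762266211 sd 0.5717475971190161 T [-52.92185605 -35.22682339] [0.46595291 0.34824008] p [0.5677 0.3064 0.1399] w 0.08535670551979617 12.4667
t 12.4667 p [0.5677 0.3064 0.1399] head -4.4 z [-0.001 -0.    -1.   ] shift [ 0.0063  0.1431 -0.02  ] yaw -0.4 j [ 0.44  0.45  1.16 -0.    1.53  2.09] F [-0.9  0.2 -0.5] w 0.08535670551979617 g 0.0
```

Tin_a is about 0.57 kg, so it looks like the heaviest. I still have to heft b and c.

Scaled: 0.143 m is 0.1907, 0.0063 m is 0.0084.

Call:
drive_tool --pt "-1 0 0 -0.0467 0" --pt "-1 0.0013 0.04 -0.06 0" --pt "-1 0.004 0.0933 -0.06 0" --pt "-1 0.0067 0.1467 -0.06 0" --pt "-1 0.0084 0.1907 -0.0467 0"

```text
clock: 12.88
eef_pos: [0.5638, 0.1615, 0.1778]
tool_rot: [0.999, -0.038, 0.002, -0.0]
force: [1.4, 0.1, 0.0]
width: 0.0854
grasp_force: 0.0
```

Call:
drive_tool --pt "-1 0 0 0 0" --pt "-1 0 0 0 0"

```text
clock: 13.05
eef_pos: [0.563, 0.1618, 0.175]
tool_rot: [0.999, -0.04, -0.0, 0.0]
force: [1.1, 1.1, -0.0]
width: 0.0856
grasp_force: 0.0
```

```bash
python3 -c "
from h import *
go(.5632,.1627,.0945,-4)"
```

```text
t 13.05 p [0.563  0.1618 0.175 ] head -4.56 z [-0.001 -0.    -1.   ] shift [ 0.0002 -0.001   0.0805] yaw -0.56 j [0.22 0.26 1.33 0.   1.56 1.87] F [ 1.1  1.1 -0. ] w 0.08562941720544451 g 0.0
```

Scaled: 0.0805 m is 0.1073, -0.001 m is -0.0013.

Call:
drive_tool --pt "-1 0 -0.0013 0.04 0" --pt "-1 0 -0.0013 0.0733 0" --pt "-1 0 -0.0013 0.096 0" --pt "-1 0 -0.0013 0.1073 0" --pt "-1 0 -0.0013 0.1073 0"

```text
clock: 13.47
eef_pos: [0.5622, 0.1652, 0.0927]
tool_rot: [0.999, -0.038, -0.002, 0.0]
force: [-0.6, 0.3, -1.1]
width: 0.0855
grasp_force: 0.0
```

Call:
drive_tool --pt "0 0 0 0 0" --pt "0.2 0 0 0 0" --pt "0.5 0 0 0 0" --pt "1 0 0 0 0" --pt "1 0 0 0 0"

```text
clock: 13.88
eef_pos: [0.5643, 0.1645, 0.0971]
tool_rot: [0.999, -0.038, 0.002, -0.0]
force: [-0.8, -1.3, 6.4]
width: 0.0537
grasp_force: 52.5
```

Call:
drive_tool --pt "1 0 0 0 0" --pt "1 0 0 0 0" --pt "1 0 0 0 0"

```text
clock: 14.13
eef_pos: [0.5643, 0.1645, 0.0971]
tool_rot: [0.999, -0.038, 0.002, -0.0]
force: [-0.8, -1.4, 5.2]
width: 0.054
grasp_force: 52.5
```

Scaled: -0.05 m is -0.0667, -0.045 m is -0.06.

Call:
drive_tool --pt "1 0 0 -0.0133 0" --pt "1 0 0 -0.0333 0" --pt "1 0 0 -0.06 0" --pt "1 0 0 -0.0667 0" --pt "1 0 0 -0.0667 0"

```text
clock: 14.55
eef_pos: [0.564, 0.1647, 0.147]
tool_rot: [0.999, -0.038, 0.002, -0.001]
force: [-0.5, -0.4, -3.5]
width: 0.0536
grasp_force: 53.6
```

Call:
drive_tool --pt "1 0 0 0 0" --pt "1 0 0 0 0" --pt "1 0 0 0 0" --pt "1 0 0 0 0" --pt "1 0 0 0 0"

```text
clock: 14.97
eef_pos: [0.563, 0.1644, 0.1441]
tool_rot: [0.999, -0.038, -0.001, 0.0]
force: [0.6, -1.1, -3.5]
width: 0.0537
grasp_force: 53.6
```

```bash
python3 -c "
from h import *
weigh(10)"
```

```text
Fz -3.5913255743745807 sd 0.3769900752032277 T [-48.15456283 -36.47281694] [0.03688234 0.04116536] p [0.5633 0.1644 0.1449] w 0.05374900890217084 15.4667
```

Tin_b is about 0.37 kg, so it's a lighter one. I'll stand it back and go to tin_c.

Scaled: 0.0475 m is 0.0633, 0.046 m is 0.0613.

Call:
drive_tool --pt "1 0 0 0.02 0" --pt "1 0 0 0.04 0" --pt "1 0 0 0.0533 0" --pt "1 0 0 0.0613 0" --pt "1 0 0 0.0633 0"

```text
clock: 15.88
eef_pos: [0.5632, 0.1641, 0.0971]
tool_rot: [0.999, -0.038, -0.0, 0.0]
force: [-0.5, 0.1, -4.0]
width: 0.0535
grasp_force: 53.0
```

Scaled: 0.0014 m is 0.0019, 0.0007 m is 0.0009.

Call:
drive_tool --pt "1 0 0 0.0009 0" --pt "1 0 0 0.0019 0" --pt "1 0 0 0.0019 0" --pt "1 0 0 0.0019 0"

```text
clock: 16.22
eef_pos: [0.5636, 0.1644, 0.097]
tool_rot: [0.999, -0.038, 0.001, -0.0]
force: [-1.4, -1.7, 1.1]
width: 0.0538
grasp_force: 53.2
```

Call:
drive_tool --pt "0 0 0 0 0" --pt "-1 0 0 0 0" --pt "-1 0 0 0 0" --pt "-1 0 0 0 0" --pt "-1 0 0 0 0"

```text
clock: 16.63
eef_pos: [0.5633, 0.1646, 0.096]
tool_rot: [0.999, -0.038, 0.0, -0.0]
force: [-0.1, -0.3, 0.3]
width: 0.0853
grasp_force: 0.0
```

Scaled: -0.08 m is -0.1067, -0.07 m is -0.0933.

Call:
drive_tool --pt "-1 0 0 -0.04 0" --pt "-1 0 0 -0.0933 0" --pt "-1 0 0 -0.1067 0" --pt "-1 0.0027 0.04 -0.1067 0" --pt "-1 0.0053 0.0933 -0.1067 0"

```text
clock: 17.05
eef_pos: [0.5625, 0.0959, 0.1777]
tool_rot: [0.999, -0.036, 0.002, -0.001]
force: [0.7, -1.0, -0.8]
width: 0.0853
grasp_force: 0.0
```

Scaled: 0.05 m is 0.0667, 0.025 m is 0.0333.

Call:
drive_tool --pt "-1 -0.004 0.0333 0 0" --pt "-1 -0.0107 0.0667 0 0" --pt "-1 -0.0133 0.0667 0 0" --pt "-1 -0.0133 0.0667 0 0"

```text
clock: 17.38
eef_pos: [0.548, 0.0445, 0.1763]
tool_rot: [0.999, -0.039, 0.0, -0.0]
force: [-0.6, 0.2, -0.3]
width: 0.0854
grasp_force: 0.0
```

```bash
python3 -c "
from h import *
go(.5463,.0437,.0945,-4)"
```

```text
t 17.3833 p [0.548  0.0445 0.1763] head -4.51 z [ 0.001  0.    -1.   ] shift [-0.0016  0.0009  0.0818] yaw -0.51 j [0.01 0.16 1.44 0.   1.54 1.66] F [-0.6  0.2 -0.3] w 0.08538843631389927 g 0.0
```

Scaled: 0.081 m is 0.108, -0.0016 m is -0.0021.

Call:
drive_tool --pt "-1 -0.0021 0.0012 0.04 0" --pt "-1 -0.0021 0.0012 0.0733 0" --pt "-1 -0.0021 0.0012 0.096 0" --pt "-1 -0.0021 0.0012 0.108 0" --pt "-1 -0.0021 0.0012 0.108 0"

```text
clock: 17.8
eef_pos: [0.5454, 0.0454, 0.0928]
tool_rot: [0.999, -0.038, -0.002, 0.0]
force: [-0.0, -0.6, -0.2]
width: 0.0854
grasp_force: 0.0
```

Call:
drive_tool --pt "0 0 0 0 0" --pt "0.2 0 0 0 0" --pt "0.5 0 0 0 0" --pt "1 0 0 0 0" --pt "1 0 0 0 0"

```text
clock: 18.22
eef_pos: [0.5474, 0.0445, 0.097]
tool_rot: [0.999, -0.038, 0.002, -0.0]
force: [-0.9, 0.4, 5.0]
width: 0.053
grasp_force: 52.7
```

Call:
drive_tool --pt "1 0 0 0 0" --pt "1 0 0 0 0" --pt "1 0 0 0 0"

```text
clock: 18.47
eef_pos: [0.5474, 0.0445, 0.097]
tool_rot: [0.999, -0.038, 0.002, -0.0]
force: [-0.2, 0.0, 6.8]
width: 0.0531
grasp_force: 52.7
```

Call:
drive_tool --pt "1 0 0 -0.0133 0" --pt "1 0 0 -0.0333 0" --pt "1 0 0 -0.06 0" --pt "1 0 0 -0.0667 0" --pt "1 0 0 -0.0667 0"

```text
clock: 18.88
eef_pos: [0.5472, 0.0445, 0.1469]
tool_rot: [0.999, -0.038, 0.002, -0.0]
force: [-0.2, -0.2, -3.5]
width: 0.0531
grasp_force: 53.3
```

Call:
drive_tool --pt "1 0 0 0 0" --pt "1 0 0 0 0" --pt "1 0 0 0 0" --pt "1 0 0 0 0" --pt "1 0 0 0 0"

```text
clock: 19.3
eef_pos: [0.5461, 0.0444, 0.1443]
tool_rot: [0.999, -0.038, -0.001, 0.0]
force: [0.8, 0.2, -3.8]
width: 0.0531
grasp_force: 53.3
```

```bash
python3 -c "
from h import *
weigh(10)"
```

```text
Fz -3.2801546190062325 sd 0.5534228449449631 T [-43.42362356 -36.05563116] [0.030724   0.03845864] p [0.5464 0.0444 0.145 ] w 0.053117006569317136 19.8
```

Tin_c is about 0.33 kg, so tin_a is the heaviest. I'll stand c back and return to a.

Scaled: 0.0475 m is 0.0633, 0.046 m is 0.0613.

Call:
drive_tool --pt "1 0 0 0.02 0" --pt "1 0 0 0.04 0" --pt "1 0 0 0.0533 0" --pt "1 0 0 0.0613 0" --pt "1 0 0 0.0633 0"

```text
clock: 20.22
eef_pos: [0.5463, 0.0444, 0.0972]
tool_rot: [0.999, -0.038, -0.0, 0.0]
force: [0.2, -0.2, -4.0]
width: 0.0534
grasp_force: 53.2
```

Call:
drive_tool --pt "1 0 0 0.0009 0" --pt "1 0 0 0.0019 0" --pt "1 0 0 0.0019 0" --pt "1 0 0 0.0019 0"

```text
clock: 20.55
eef_pos: [0.5468, 0.0444, 0.0971]
tool_rot: [0.999, -0.038, 0.001, 0.0]
force: [-2.1, -0.5, 2.9]
width: 0.0527
grasp_force: 53.6
```

Call:
drive_tool --pt "0 0 0 0 0" --pt "-1 0 0 0 0" --pt "-1 0 0 0 0" --pt "-1 0 0 0 0" --pt "-1 0 0 0 0"

```text
clock: 20.97
eef_pos: [0.5464, 0.0445, 0.096]
tool_rot: [0.999, -0.038, 0.0, 0.0]
force: [-0.5, 0.2, -0.4]
width: 0.0852
grasp_force: 0.0
```

Scaled: -0.09 m is -0.12, -0.07 m is -0.0933.

Call:
drive_tool --pt "-1 0 0 -0.04 0" --pt "-1 0 0 -0.0933 0" --pt "-1 0 0 -0.12 0" --pt "-1 0 -0.04 -0.12 0" --pt "-1 0 -0.0933 -0.12 0"

```text
clock: 21.38
eef_pos: [0.5529, 0.113, 0.1885]
tool_rot: [0.999, -0.041, 0.002, -0.0]
force: [0.7, 0.1, -1.0]
width: 0.0854
grasp_force: 0.0
```

Scaled: -0.192 m is -0.256, -0.16 m is -0.2133.

Call:
drive_tool --pt "-1 0 -0.0533 0 0" --pt "-1 0 -0.1067 0 0" --pt "-1 0 -0.16 0 0" --pt "-1 0 -0.2133 0 0" --pt "-1 0.0013 -0.256 0 0"

```text
clock: 21.8
eef_pos: [0.5669, 0.3086, 0.1858]
tool_rot: [0.999, -0.038, -0.0, -0.0]
force: [0.7, -0.5, -0.0]
width: 0.0855
grasp_force: 0.0
```

Call:
drive_tool --pt "-1 0 0 0 0" --pt "-1 0 0 0 0" --pt "-1 0 0 0 0"

```text
clock: 22.05
eef_pos: [0.5675, 0.3051, 0.1857]
tool_rot: [0.999, -0.038, -0.0, 0.0]
force: [0.6, 0.7, -0.1]
width: 0.0852
grasp_force: 0.0
```

Run:
```python
from h import *
go(.5678,.3065,.094,-4)
im=capture("top")[110:300,70:300,::-1]
cv2.imwrite("pics/t3.png",cv2.convertScaleAbs(cv2.resize(im,None,fx=3,fy=3,interpolation=cv2.INTER_CUBIC),alpha=1.3,beta=10))
```

```text
t 22.05 p [0.5675 0.3051 0.1857] head -4.4 z [-0.    -0.001 -1.   ] shift [ 0.0003 -0.0014  0.0917] yaw -0.4 j [ 0.44  0.42  1.11 -0.    1.61  2.08] F [ 0.6  0.7 -0.1] w 0.08522122472927661 g 0.0
```

View pics/t3.png

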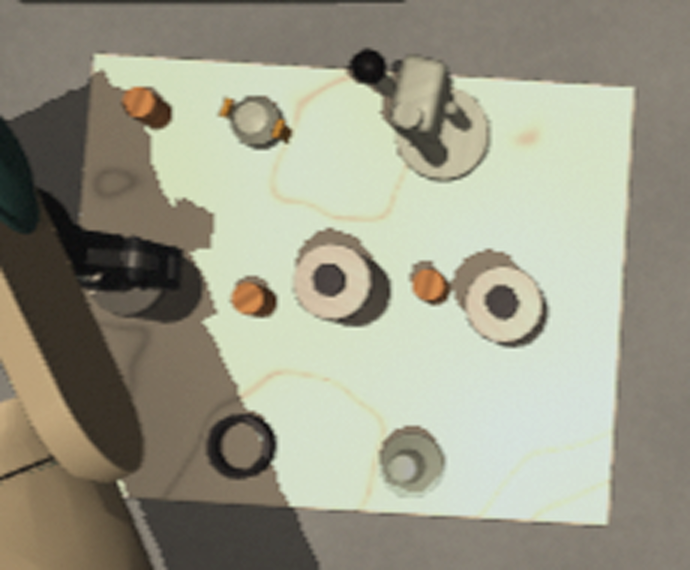

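The crop shows tins b (330,280) and c (503,303) standing, and all the clutter still in place. Next I'll grasp tin_a and lift it until its underside is well over 15 cm up: a 17 cm lift puts it at about 0.19 m.

Scaled: 0.0915 m is 0.122, 0.083 m is 0.1107.

Call:
drive_tool --pt "-1 0 -0.0019 0.0467 0" --pt "-1 0 -0.0019 0.0867 0" --pt "-1 0 -0.0019 0.1107 0" --pt "-1 0 -0.0019 0.122 0" --pt "-1 0 -0.0019 0.122 0"

```text
clock: 22.52
eef_pos: [0.5669, 0.3053, 0.0924]
tool_rot: [0.999, -0.039, -0.002, 0.001]
force: [0.3, -0.2, -0.4]
width: 0.0855
grasp_force: 0.0
```

Call:
drive_tool --pt "0 0 0 0 0" --pt "0.2 0 0 0 0" --pt "0.5 0 0 0 0" --pt "1 0 0 0 0" --pt "1 0 0 0 0"

```text
clock: 22.93
eef_pos: [0.5686, 0.307, 0.0972]
tool_rot: [0.999, -0.038, 0.002, -0.001]
force: [-0.3, -2.5, 6.9]
width: 0.053
grasp_force: 52.7
```

Call:
drive_tool --pt "1 0 0 0 0" --pt "1 0 0 0 0" --pt "1 0 0 0 0"

```text
clock: 23.18
eef_pos: [0.5686, 0.307, 0.0972]
tool_rot: [0.999, -0.038, 0.002, -0.0]
force: [-0.7, -2.6, 6.1]
width: 0.0526
grasp_force: 52.7
```

Scaled: -0.085 m is -0.1133, -0.065 m is -0.0867.

Call:
drive_tool --pt "1 0 0 -0.0133 0" --pt "1 0 0 -0.0333 0" --pt "1 0 0 -0.06 0" --pt "1 0 0 -0.0867 0" --pt "1 0 0 -0.1133 0"

```text
clock: 23.6
eef_pos: [0.567, 0.3069, 0.1799]
tool_rot: [0.999, -0.038, -0.001, 0.0]
force: [1.6, 0.7, -4.9]
width: 0.0528
grasp_force: 53.8
```

Scaled: -0.085 m is -0.1133, -0.08 m is -0.1067.

Call:
drive_tool --pt "1 0 0 -0.0333 0" --pt "1 0 0 -0.0667 0" --pt "1 0 0 -0.0933 0" --pt "1 0 0 -0.1067 0" --pt "1 0 0 -0.1133 0"

```text
clock: 24.02
eef_pos: [0.5677, 0.3072, 0.2664]
tool_rot: [0.999, -0.038, 0.001, -0.001]
force: [-0.1, -0.7, -6.0]
width: 0.0528
grasp_force: 54.0
```

Call:
drive_tool --pt "1 0 0 0 0" --pt "1 0 0 0 0" --pt "1 0 0 0 0" --pt "1 0 0 0 0" --pt "1 0 0 0 0"

```text
clock: 24.43
eef_pos: [0.5673, 0.3069, 0.2633]
tool_rot: [0.999, -0.038, -0.001, 0.0]
force: [0.1, 0.2, -4.1]
width: 0.0524
grasp_force: 53.9
```

Call:
drive_tool --pt "1 0 0 0 0" --pt "1 0 0 0 0" --pt "1 0 0 0 0" --pt "1 0 0 0 0" --pt "1 0 0 0 0"

```text
clock: 24.85
eef_pos: [0.5676, 0.307, 0.2646]
tool_rot: [0.999, -0.038, 0.0, 0.0]
force: [0.4, 0.0, -5.7]
width: 0.0525
grasp_force: 53.9
```

Run:
```python
from h import *
weigh(4)
go(.5678,.3065,.094,-4);print(np.abs(observe()["dq"]).max())
im=capture("side")[:,:,::-1];cv2.imwrite("pics/s3.png",im)
```

```text
Fz -5.561230751251798 sd 0.5380831695094617 T [-55.5377242  -39.02763873] [0.00878627 0.00489217] p [0.5676 0.307  0.2646] w 0.05238823585678476 25.05
t 25.05 p [0.5676 0.307  0.2646] head -4.39 z [ 0. -0. -1.] shift [0.0003 0.0005 0.1706] yaw -0.39 j [ 0.44  0.4   0.98 -0.    1.76  2.09] F [ 1.2  0.1 -6.2] w 0.05238823585678476 g 53.942392298486084
0.0022604163914681547
```

View pics/s3.png

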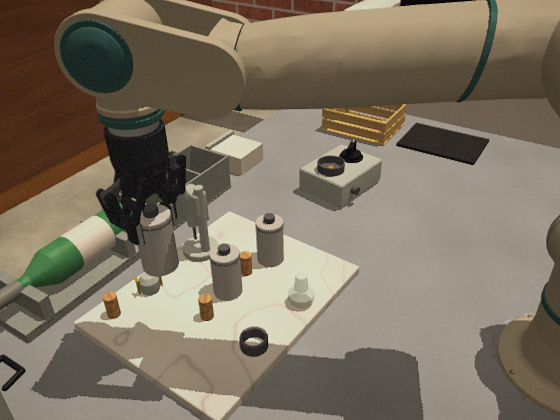

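The picture shows tin_a held upright at about (158,240), with b and c standing at (226,272) and (269,240). The clutter hasn't moved and the knob is still turned. Handing in.

```bash
python3 -c "
from plant import *
print(close_job())"
```

```text
the job is handed in; nothing more can be done
None
```

The job is handed in at about 25 s, verdict not shown: the lock knob is turned open, the tins were hefted left to right, and tin_a, the heaviest at about 0.57 kg, is held upright and still about 19 cm above the counter, with b (0.37 kg) and c (0.33 kg) standing on the slab and nothing else moved in the last pictures.

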